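Fit the buzzer and hold the heat-sink cover over the charger base

TASK

Pluck the round buzzer capsule (the wide black one) from the pocket tray and lower it, without dropping it, fully down into the round socket in the open charger base, and let go of it. Then pick up the dark-grey metal heat-sink cover plate and finish while holding it still and level, hovering about one centimetre above the base's three brass bosses with its three screw holes straight over the three threaded holes, ready for the screws: do not set it down or let go of it. Leave everything else where it is.

Things in the scene. Friction and masses are not known exactly. Their poses are not given: they have to be found in the camera images.
- buzzer: The buzzer capsule: upright black plastic cylinder, 18 mm diameter, 16 mm tall, about 12 g, with one small steel sound port in the centre of its top. Starts in one of the tray's four pockets, standing on the pocket's floor, 10 mm of it above the tray's top. Origin: centre of its underside; z up.
- tray: Grey plastic pocket tray, 104 x 104 x 14 mm, fixed to the table, with four round pockets 22 mm across and 6 mm deep, centres at (+-26, +-26) mm on its own x and y. Origin: centre of its underside, on the table; z up. One pocket is empty, the others hold the buzzer, a slim capacitor and a low square module.
- capacitor: Bystander in the tray: a slim dark metal cylinder, 12 mm diameter, 20 mm tall (14 mm above the tray's top). Origin: centre of its underside. Stays in its pocket.
- module: Bystander in the tray: a square black block with a steel top, 14 x 14 x 10 mm (4 mm above the tray's top). Origin: centre of its underside. Stays in its pocket.
- base: Open charger base, fixed: black housing 130 (own x) x 98 (own y) mm, walls 3 mm thick, 20 mm high; floor 5 mm above the table, with green board. In its middle a grey socket block 38 x 38 mm, top 15 mm above the table. Three brass bosses, 12 mm diameter, tops 30 mm above the table: two at the +x end, one mid -x end. Origin: centre of underside, on the table; z up.
- socket (a point): Centre of the mouth of the round socket, on the socket block's top, 15 mm above the table in the middle of the base. The socket is 21 mm across, 8 mm deep, with a 2 mm chamfer; the seated buzzer stands on its floor, 7 mm above the table, so its top is then 23 mm above the table. z up.
- cover: Dark-grey metal cover plate 124 (own x) x 92 (own y) x 4 mm, loose, flat on the table, 0.13 to 0.25 kg. In the middle of its top a finned heat-sink block, 56 (x) x 30 (y) mm, top 28 mm above the plate's underside, flat long sides to grip across its 30 mm. Three 9 mm holes: two at the +x end, one mid -x end. Origin: centre of underside; z up. Its x starts within 1 rad of the base's x.
- hole0 (a point): Centre of a screw hole at the cover plate's underside: +x end, +y side (48, 34) mm in the cover's own x, y. It belongs over boss0.
- boss0 (a point): Centre of the 4 mm threaded hole in the top of a brass boss of the base, 30 mm above the table: +x end, +y side (48, 34) mm in the base's own x, y. z up.
- hole1 (a point): Centre of a screw hole at the cover plate's underside: +x end, -y side (48, -34) mm in the cover's own x, y. It belongs over boss1.
- boss1 (a point): Centre of the 4 mm threaded hole in the top of a brass boss of the base, 30 mm above the table: +x end, -y side (48, -34) mm in the base's own x, y. z up.
- hole2 (a point): Centre of a screw hole at the cover plate's underside: middle of the -x end (-48, 0) mm in the cover's own x, y. It belongs over boss2.
- boss2 (a point): Centre of the 4 mm threaded hole in the top of a brass boss of the base, 30 mm above the table: middle of the -x end (-48, 0) mm in the base's own x, y. z up.
- phone_a: Bystander: black phone 70 x 142 x 9 mm lying flat beyond the base. Origin: centre of its underside. Leave it where it is.
- phone_b: Bystander: white phone 68 x 138 x 10 mm lying flat at the far left. Origin: centre of its underside. Leave it where it is.
- solder_spool: Bystander: aluminium spool 32 mm diameter, 26 mm tall, standing at the far left of the base. Origin: centre of its underside. Leave it where it is.
- flux_jar: Bystander: yellow jar 52 mm diameter, 36 mm tall, at the far right of the base. Origin: centre of its underside. Leave it where it is.
- multimeter: Bystander: green multimeter 75 x 135 x 32 mm lying at the far right. Origin: centre of its underside. Leave it where it is.
Mind the look-alikes: they are no part of the job. Leave any red look-alike of the base alone.

How it is judged:
By the outcome, as a careful person would: the job done as asked, in the order asked, and still so for the second after the job is handed in, while the arm keeps its last pose, push and grip.
It also fails if it takes over 51 s, if anything falls off the work surface, if the arm or the gripper's body presses on something with over 40 N, if the wrist force passes 120 N, or if a joint passes its speed limit or range.

ROBOT

A 6-joint arm with a two-finger parallel gripper is mounted at the origin on the work surface. World frame = base frame: x ahead of the robot, y to its left, z up, the work surface at z = 0. Lengths are in mm, angles in rad, forces in N, time in s.
With the tool pointing down it reaches from about 300 to 775 mm from the base axis. Payload 14.6 kg.
Tool frame: the origin (TCP) lies between the finger pads; the fingertips stand 19 mm ahead of it and the grasp point (between the pads) is the TCP; z points along the fingers, y is the line along which they close (so a half turn about z gives the same grasp; the last joint's range is limited). The gripper opens to 94 mm and grips with 3 to 60 N. Pads are 16 mm wide; open, the fingers measure 119 mm over their backs; the gripper's body (75 mm by 177 mm) begins 78 mm behind the grasp point.
Start: joints at [1.036, 0.3, 1.521, -0, 1.321, -0.067], TCP at [248.004, 490.901, 224.446] pointing down, gripper open.
Joint ranges: [-3.03, 3.03], [-0.79, 2.21], [0.23, 2.52], [-1.04, 4.18], [0, 3.07], [-2.55, 2.55]. Speed limits (rad/s): [2.22, 2.22, 2.57, 3.14, 3.14, 3.14].

INTERFACE

Orientations are given as [roll, pitch, yaw] about the fixed x, y, z axes, in that order (R = Rz(yaw) Ry(pitch) Rx(roll)).
In Python, from cell import monitor, imaging, job, find_in, trace gives the robot as it stands. The module is installed in compiled form; this text tells all that it offers.
- The arm moves only by the tool arm_command, never from a script. Its argument "steps" is a list of rows, each a list of 5 numbers: the opening, from 0 (shut) to 1 (fully open), then the shift along the tool's x, y, z in mm, then the turn about the tool's z in degrees. In form: [[gripper, dx, dy, dz, turn], ...]. A call has 1 to 20 rows; each row is the pose to reach, as a shift and turn from the pose commanded when the call began, along the tool's axes at that moment; what a row does not reach only later rows make up. A row lasts 1/8 s, in which the tool goes at most 62.5 mm and 10.7 degrees, less where a joint would pass 70% of its speed; a pose out of reach is approached as far as the arm can. A call with a gripper value outside its range is refused whole. The fingers move at their own pace and stop on an object; "force" is the grip in N (left out, the last holds). Time passes only in rows, so rows that repeat a pose let the fingers close. It gives the time, the measured TCP pose, the force, the opening and the grip force at its end, in the units of the state.
- monitor.read_state(): the state, without advancing time (a new reading comes with each control period).
- imaging.camera(name): name is "scene" or "top"; returns a dict with "img" (480x640x3 uint8, red, green, blue), "mtx" (3x3 intrinsics, pixels), "D" ([k1, k2, p1, p2, k3] as OpenCV has them; the pictures are not rectified), "view" (4x4, takes a point from world to camera coordinates). Camera axes: x right, y down, z forward; pixel columns grow to the right and rows downward; lengths in mm; the calibration is good to about 2 mm. A picture is of the moment at which its call begins. There is no depth.
- job.sign_off(): hands the job in; it is judged then, once.
Trained networks look in a picture, given as the dict that the camera call returned (one of the last four; its "shot" number tells which), for a name from the list of things; names that differ only in an ending like _2 or _b are one class to them, and where a whole thing is asked for, a point or a joint stands for the part that bears it (a point fixed in the world has none). Each returns a list of dicts, best first, with "p" (0 to 1); they miss things now and then, are a little off and sometimes report something else, mostly with a low value. They report only what shows in the picture. A call takes as long as a camera call. They do not tell look-alikes from the thing itself.
- find_in(picture, target): "rect" ([centre column, centre row, width, height] in pixels, round what is visible of it).
- trace(picture, target): "region" (480x640 bool, what is visible of it) and "rect" ([centre column, centre row, width, height] in pixels, round what is visible of it).
The state is a dict: "clock": time; "joints": joint angles; "qd": joint speeds; "effort": joint torques, N m; "eef_pos": TCP position; "eef_rot": TCP orientation; "wrist_force": force on the tool from outside, world axes, zero at the start; "moment": the same for the moment, N m; "finger_gap": finger opening in mm; "finger_force": force on a finger pad.
Only numpy, scipy, OpenCV 4.12 (cv2) and the standard library are available. Lean on these libraries where they do the work, as an engineer would, in place of code of your own. Each camera call takes 0.05 s, during which the arm holds its last target. There are 200 camera calls.

## Working session

There is one attempt and no reset: what is moved stays moved. The work goes in short steps, Python scripts to look and compute and a tool call to move; the robot and the scene stay as the last step left them, time stands still between calls to the robot, and variables do not carry over. Pictures are saved under pics/ and viewed, at most 10 in all, crops included, and the job is handed in when it is done.

Besides the shell and the picture viewer there is one more tool, called after "Request:" as name(argument=value, ...), one argument or row to a line, values as JSON. arm_command: Moves the arm, as the interface text tells. Its arguments: {"type":"object","properties":{"steps":{"type":"array","items":{"type":"array","items":{"type":"number"}}},"force":{"type":"number"}},"required":["steps"]}

```bash
mkdir -p pics; python3 - <<'E'
from cell import monitor, imaging
import cv2
s=monitor.read_state(); print(s)
for n in("top","scene"):
    c=imaging.camera(n); cv2.imwrite(f"pics/{n}0.png",c["img"][:,:,::-1]); print(n,c["mtx"],c["D"],c["view"])
E
```

```text
{'clock': 0.0, 'joints': array([ 1.03640415e+00,  3.00453613e-01,  1.52160990e+00, -4.26682511e-06,
        1.32072360e+00, -6.66010719e-02]), 'qd': array([-1.15984453e-03,  3.89317309e-04, -2.34645239e-04,  8.05934538e-04,
       -1.69715845e-03,  4.56951262e-05]), 'effort': array([-5.38113436e-04, -5.31809449e+01, -3.52719498e+01,  7.06688385e-02,
        2.44615262e-02, -1.13250030e-04]), 'eef_pos': array([247.87565594, 490.68629344, 223.88372633]), 'eef_rot': array([-3.14040057e+00, -7.53698798e-05,  2.67380257e+00]), 'wrist_force': array([0.6720095 , 0.3696211 , 0.52932172]), 'moment': array([ 0.0297254 , -0.01840953, -0.01423516]), 'finger_force': 0.0, 'finger_gap': 94.22596462416892}
top [[469.8183804    0.         321.39895996]
 [  0.         469.8183804  239.72117732]
 [  0.           0.           1.        ]] [-0.00702055  0.          0.          0.          0.        ] [[-7.96739588e-03 -9.99959831e-01 -4.10577671e-03  1.37260223e+01]
 [-9.96192095e-01  8.29373077e-03 -8.67901138e-02  5.21582402e+02]
 [ 8.68206797e-02  3.39865110e-03 -9.96218158e-01  1.20846125e+03]
 [ 0.00000000e+00  0.00000000e+00  0.00000000e+00  1.00000000e+00]]
scene [[550.28561596   0.         322.68151593]
 [  0.         550.28561596 239.68060819]
 [  0.           0.           1.        ]] [0.03446034 0.         0.         0.         0.        ] [[-6.22745350e-01  7.82361484e-01 -9.93668536e-03  2.93630510e+02]
 [ 4.34085678e-01  3.34902369e-01 -8.36307376e-01 -1.73384255e+02]
 [-6.50966860e-01 -5.25119903e-01 -5.48170808e-01  1.46715605e+03]
 [ 0.00000000e+00  0.00000000e+00  0.00000000e+00  1.00000000e+00]]
```

View pics/top0.png

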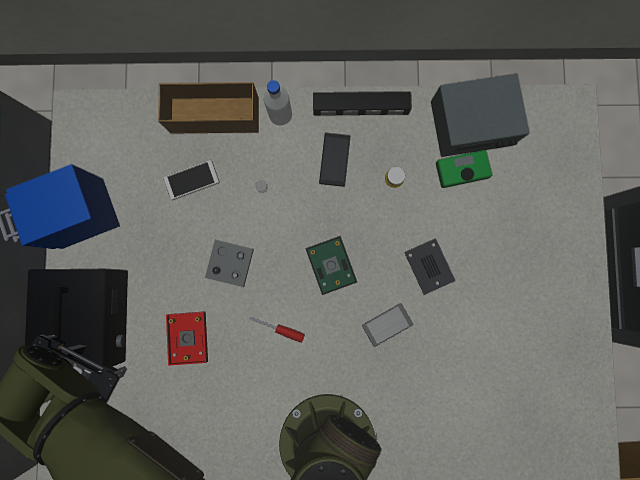

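View pics/scene0.png

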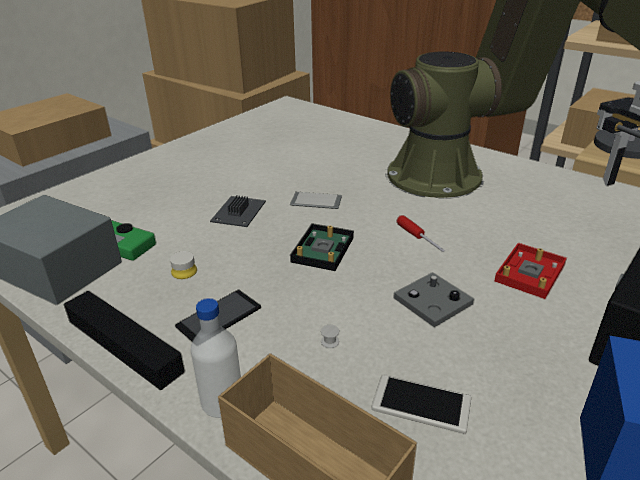

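```bash
cat > h.py <<'E'
import numpy as np,cv2
from cell import monitor, imaging, job, find_in, trace
def proj(c,P):
    V=c["view"]; r,_=cv2.Rodrigues(V[:3,:3]); return cv2.projectPoints(np.asarray(P,float).reshape(-1,3),r,V[:3,3],c["mtx"],c["D"])[0].reshape(-1,2)
def back(c,uv,z):
    n=cv2.undistortPoints(np.array(uv,float).reshape(-1,1,2),c["mtx"],c["D"]).reshape(-1,2)
    R=c["view"][:3,:3];t=c["view"][:3,3];o=-R.T@t;d=np.c_[n,np.ones(len(n))]@R
    return o+d*((z-o[2])/d[:,2])[:,None]
E
python3 - <<'E'
from h import *
Z=dict(buzzer=24,tray=14,capacitor=28,module=18,base=20,socket=15,cover=4,hole0=4,hole1=4,hole2=4,boss0=30,boss1=30,boss2=30)
C={n:imaging.camera(n) for n in("top","scene")}
for k in Z:
    for n in C:
        for d in find_in(C[n],k)[:3]:
            r=d["rect"]; print(k,n,round(d["p"],2),np.round(r,1),np.round(back(C[n],[r[:2]],Z[k])[0,:2],1))
def crop(c,u,v,w,s): return cv2.resize(c["img"][v-w:v+w,u-w:u+w,::-1],(s,s),interpolation=cv2.INTER_CUBIC)
a=[crop(C["top"],*p,34,266) for p in((229,263),(331,265),(430,267))]
b=[crop(C["scene"],*p,42,266) for p in((433,297),(323,246),(238,210))]
cv2.imwrite("pics/m.png",np.vstack([np.hstack(a),np.hstack(b)]))
E
```

```text
buzzer top 0.55 [429.2 266.3  49.5  52.2] [ 449.8 -270.6]
buzzer scene 0.49 [320.4 246.7  67.2  49.2] [4.79e+02 2.00e-01]
buzzer scene 0.45 [453.5 294.6  11.3   9.7] [452.5 290.5]
tray top 0.76 [228.6 262.2  47.8  45.8] [465.1 254.1]
tray scene 0.58 [436.1 298.7  80.3  51.8] [470.9 266.1]
tray scene 0.33 [183.  265.3  25.6  25.2] [ 688.6 -186. ]
capacitor top 0.7 [430.6 265.6  45.2  59.9] [ 451.4 -273.4]
capacitor scene 0.58 [433.6 280.4   3.6   6.3] [442.  243.4]
capacitor scene 0.44 [318.9 249.2  63.4  50.4] [492.7   7.3]
module top 0.35 [430.9 267.5  49.6  48.2] [ 446.8 -276.3]
module scene 0.61 [411.1 294.5  11.1   8. ] [493.  226.1]
base top 0.56 [331.4 265.8  48.6  60.2] [453.3 -16.1]
base scene 0.92 [531.5 270.7  73.8  54. ] [289.1 372.6]
base scene 0.65 [323.  248.7  62.3  50.2] [476.9   5.4]
base scene 0.56 [238.8 212.4  52.2  33.8] [ 479.  -241.2]
socket top 0.85 [334.  266.3  54.4  58. ] [452.1 -23. ]
socket top 0.7 [187.  336.9  40.6  52. ] [272.1 360.3]
socket top 0.65 [218.4 269.    5.3   7.6] [447.4 280.6]
socket scene 0.82 [320.8 247.2  65.3  48.2] [469.6  -6.4]
socke
[... 926 characters left out ...]
210.   53.8  31.8] [ 453.2 -270.9]
boss0 top 0.8 [332.9 265.1  52.7  56.7] [454.8 -19.8]
boss0 top 0.57 [185.3 338.8  43.4  56.7] [269.  360.3]
boss0 scene 0.79 [321.9 250.4  62.7  44. ] [494.6  16.7]
boss0 scene 0.6 [533.1 271.6  69.7  55. ] [304.4 379.5]
boss1 top 0.8 [332.9 265.1  52.7  56.7] [454.8 -19.8]
boss1 top 0.57 [185.3 338.8  43.4  56.7] [269.  360.3]
boss1 scene 0.79 [321.9 250.4  62.7  44. ] [494.6  16.7]
boss1 scene 0.6 [533.1 271.6  69.7  55. ] [304.4 379.5]
boss2 top 0.8 [332.9 265.1  52.7  56.7] [454.8 -19.8]
boss2 top 0.57 [185.3 338.8  43.4  56.7] [269.  360.3]
boss2 scene 0.79 [321.9 250.4  62.7  44. ] [494.6  16.7]
boss2 scene 0.6 [533.1 271.6  69.7  55. ] [304.4 379.5]
```

View pics/m.png

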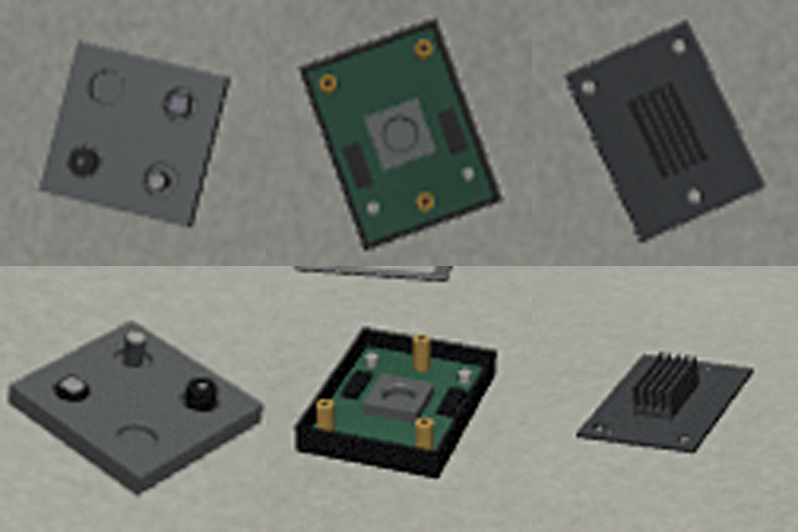

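```bash
cat >> h.py <<'E'
def blobs(c,box,f,thr,lo,hi,up=8):
    "sub-pixel blob centroids of f(img)>thr in box (u0,v0,u1,v1), area lo..hi px"
    u0,v0,u1,v1=box
    g=f(c["img"][v0:v1,u0:u1].astype(np.float32))
    g=cv2.resize(g,None,fx=up,fy=up,interpolation=cv2.INTER_CUBIC)
    n,_,st,ce=cv2.connectedComponentsWithStats((g>thr).astype(np.uint8))
    return [(round((x+.5)/up-.5+u0,2),round((y+.5)/up-.5+v0,2),round(s[4]/up**2,1)) for s,(x,y) in list(zip(st,ce))[1:] if lo<s[4]/up**2<hi]
gold=lambda a:(a[...,0]-a[...,2])
dark=lambda a:255-a.mean(2)
bright=lambda a:a.mean(2)
E
python3 - <<'E'
from h import *
c=imaging.camera("top"); s=imaging.camera("scene")
print("boss top",blobs(c,(305,230,362,300),gold,50,3,60))
print("boss scene",blobs(s,(288,220,360,275),gold,50,3,90))
print("holes top",blobs(c,(405,238,456,296),bright,95,2,40))
print("holes scene",blobs(s,(210,192,268,228),bright,95,1,20))
for t in(190,200): print("bz top",blobs(c,(209,263,225,278),dark,t,10,120))
for t in (190,205): print("bz scene",blobs(s,(442,284,466,306),dark,t,10,150))
i=c["img"]; print(i[270,208:228].mean(1).astype(int)); print(i[262:280,216].mean(1).astype(int)); print(s["img"][293,442:466].mean(1).astype(int)); print(s["img"][284:308,454].mean(1).astype(int))
print(c["img"][244:252,430:444].mean(2).astype(int))
E
```

```text
boss top [(np.float64(336.77), np.float64(243.02), np.float64(13.2)), (np.float64(312.42), np.float64(251.86), np.float64(12.3)), (np.float64(337.23), np.float64(282.1), np.float64(12.3))]
boss scene [(np.float64(329.61), np.float64(230.84), np.float64(49.9)), (np.float64(299.17), np.float64(250.28), np.float64(44.2)), (np.float64(330.49), np.float64(256.31), np.float64(45.8))]
holes top [(np.float64(433.13), np.float64(244.33), np.float64(7.8)), (np.float64(409.94), np.float64(254.79), np.float64(7.8)), (np.float64(436.99), np.float64(282.64), np.float64(7.6))]
holes scene [(np.float64(216.81), np.float64(219.05), np.float64(2.1)), (np.float64(243.62), np.float64(222.28), np.float64(2.4))]
bz top [(np.float64(216.01), np.float64(270.0), np.float64(48.4))]
bz top [(np.float64(216.06), np.float64(270.02), np.float64(41.0))]
bz scene [(np.float64(453.99), np.float64(295.52), np.float64(99.8))]
bz scene [(np.float64(454.0), np.float64(295.59), np.float64(87.8))]
[ 85  87  89  91  57  33  43 103  59  41  43  25  52  84  89  88  88  87
  89  88]
[89 89 90 83 56 42 40 55 59 42 37 39 66 86 88 86 86 84]
[88 93 91 93 93 91 94 75 18 19 22 42 90 89 41 14 11 50 80 92 89 86 88 98]
[166 151 107  86  88  99  44   9 129  90  24  19  23  16  16  11  16  81
  94  90  90  90  92  91]
[[ 52  61 118 145 135  52  49  51  74 139 132 132 130 127]
 [ 52  60 111 148 140  64  51  52  58 110 140 136 133 129]
 [ 55  54  66  91  75  54  53  53  50  74 140 133 132 132]
 [ 56  53  52  57  52  52  55  54  52  57 108 132 133 135]
 [ 54  56  53  54  56  55  55  55  52  51  73 140 138 135]
 [ 55  56  55  54  56  56  54  55  54  51  57 109 138 133]
 [ 55  55  55  55  55  56  52  56  54  52  57 102 140 136]
 [ 55  56  56  53  55  58  54  54  54  54  51  65 107 140]]
```

```bash
python3 - <<'E'
from h import *
from scipy.optimize import least_squares
c=imaging.camera("top"); s=imaging.camera("scene")
M=np.array([[48,34],[48,-34],[-48,0.]])
def fit(cam,uv,z,M=M):
    uv=np.array(uv)[:,:2]
    def P(q): R=np.array([[np.cos(q[2]),-np.sin(q[2])],[np.sin(q[2]),np.cos(q[2])]]); return np.c_[M@R.T+q[:2],np.full(len(M),z)]
    r=least_squares(lambda q:(proj(cam,P(q))-uv).ravel(),[450,0,.4]); return np.round(r.x,3),np.round(r.fun,2)
b=blobs(c,(305,230,362,300),gold,50,3,60); b=[b[1],b[0],b[2]]
print("base top",fit(c,b,29))
h=blobs(c,(405,238,456,296),bright,95,2,40); h=[h[1],h[0],h[2]]
print("cover top",fit(c,h,2))
b=blobs(s,(288,220,360,275),gold,50,3,90); print("scene boss world",back(s,[x[:2] for x in b],19).round(1))
h=blobs(s,(210,192,268,228),bright,95,1,20);print("scene holes",back(s,[x[:2] for x in h],2).round(1))
print("bz top",back(c,[(216.03,270.1)],22),"scene",back(s,[(454,295.55)],19),"port scene",back(s,[(454,292.3)],24), "port top",back(c,[(215.6,270)],24))
print(fit(s,[(330.49,256.31),(299.17,250.28),(329.61,230.84)],17))
E
```

```text
base top (array([ 4.55791e+02, -1.47010e+01,  3.41000e-01]), array([-0.11, -0.02,  0.07, -0.08,  0.04,  0.09]))
cover top (array([ 4.51062e+02, -2.75713e+02,  4.13000e-01]), array([ 0.01, -0.01, -0.01, -0.  ,  0.  ,  0.01]))
scene boss world [[412.6 -27.3  19. ]
 [510.6 -30.9  19. ]
 [488.1  33.7  19. ]]
scene holes [[ 511.2 -283.3    2. ]
 [ 483.4 -223.3    2. ]]
bz top [[444.4198192 285.1959911  22.       ]] scene [[448.51283475 290.04839742  19.        ]] port scene [[445.93567265 288.06599291  24.        ]] port top [[444.64056627 285.86538456  24.        ]]
(array([ 4.52758e+02, -1.54090e+01,  3.33000e-01]), array([-0.21,  0.34,  0.12,  0.37,  0.1 , -0.8 ]))
```

```bash
cat >> h.py <<'E'
def delta(x,y,z,yaw):
    s=monitor.read_state(); w=s["eef_rot"][2]; R=cv2.Rodrigues(np.array([0,0,w]))[0]@np.diag([1,-1,-1.])
    t=-np.degrees((yaw-w+np.pi)%(2*np.pi)-np.pi)
    print("d",np.round(R.T@(np.array([x,y,z])-s["eef_pos"]),1),"turn",round(t,1),"joints",s["joints"].round(2),"t",s["clock"])
E
python3 -c "
from h import *
delta(445,286.5,90,1.335)"
```

```text
d [-268.   -93.6  134.5] turn 76.7 joints [ 1.04  0.3   1.52  0.    1.32 -0.07] t 1.7
```

Request:
arm_command(
  steps=[
    [0.43,-50,-18,25,10],
    [0.43,-100,-36,50,20],
    [0.43,-150,-54,75,30],
    [0.43,-200,-72,100,40],
    [0.43,-250,-90,125,50],
    [0.43,-268,-93.6,134.5,60],
    [0.43,-268,-93.6,134.5,70],
    [0.43,-268,-93.6,134.5,76.7],
    [0.43,-268,-93.6,134.5,76.7],
    [0.43,-268,-93.6,134.5,76.7],
    [0.43,-268,-93.6,134.5,76.7],
  ],
  force=10,
)

```text
clock: 3.08
eef_pos: [445.0, 286.6, 90.0]
eef_rot: [3.141, -0.0, 1.337]
wrist_force: [0.0, -0.5, -0.5]
finger_gap: 40.2
finger_force: 0.0
```

```bash
python3 -c "
from h import *
delta(445,286.5,36.5,1.335)
s=imaging.camera('scene');cv2.imwrite('pics/s1.png',cv2.resize(s['img'][210:330,380:540,::-1],(800,600),interpolation=cv2.INTER_CUBIC))
print(monitor.read_state())"
```

```text
d [-0.1  0.  53.5] turn 0.1 joints [ 0.5   0.41  1.71 -0.    1.02  0.74] t 3.075
{'clock': 3.125, 'joints': array([ 5.02981410e-01,  4.07356965e-01,  1.71420958e+00, -1.07912940e-05,
        1.01994045e+00,  7.37278242e-01]), 'qd': array([ 0.00028198,  0.00032022, -0.00097266, -0.00013717,  0.00033139,
        0.006487  ]), 'effort': array([-5.43428294e-03, -5.40149546e+01, -3.00511587e+01,  5.58394741e-02,
       -3.78721347e-02, -3.64018092e-02]), 'eef_pos': array([444.96746817, 286.58327084,  90.00512259]), 'eef_rot': array([ 3.14152305e+00, -5.07838731e-05,  1.33650514e+00]), 'wrist_force': array([0.1670469 , 0.41327261, 0.98870419]), 'moment': array([-0.08479024, -0.00652038,  0.03075123]), 'finger_force': 0.0, 'finger_gap': 40.420249747726686}
```

View pics/s1.png

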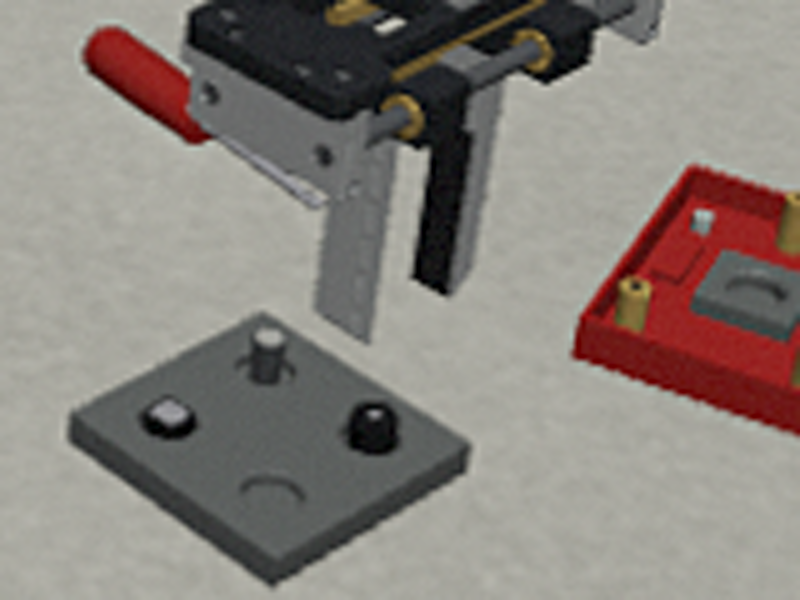

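```bash
python3 -c "
from h import *
s=imaging.camera('scene');p=monitor.read_state()['eef_pos']
print((proj(s,[p-[0,0,19]])-[380,210])*5)
Ty=np.array([.972,-.233,0]);Tx=np.array([.233,.972,0])
for a in(-8,8):
  for b in(32.5,20,-20,-32.5): print(a,b,((proj(s,[p-[0,0,19]+a*Tx+b*Ty])-[380,210])*5).round())
"
```

```text
[[383.10219115 305.76095835]]
-8 32.5 [[304. 329.]]
-8 20 [[328. 316.]]
-8 -20 [[403. 275.]]
-8 -32.5 [[425. 263.]]
8 32.5 [[339. 351.]]
8 20 [[363. 337.]]
8 -20 [[437. 295.]]
8 -32.5 [[460. 283.]]
```

Request:
arm_command(
  steps=[
    [0.43,0,0,20,0],
    [0.43,0,0,42,0],
    [0.43,0,0,42,0],
    [0.43,0,0,42,0],
  ],
)

```text
clock: 3.68
eef_pos: [445.3, 286.7, 48.7]
eef_rot: [3.141, -0.001, 1.335]
wrist_force: [0.1, 0.5, -0.1]
finger_gap: 40.1
finger_force: 0.0
```

```bash
python3 -c "
from h import *
s=imaging.camera('scene');c=imaging.camera('top');cv2.imwrite('pics/s2.png',np.hstack([cv2.resize(s['img'][250:320,420:490,::-1],(560,560),interpolation=cv2.INTER_CUBIC),cv2.resize(c['img'][230:310,201:231,::-1],(210,560),interpolation=cv2.INTER_CUBIC)]))
p=monitor.read_state()['eef_pos'];print(p)
Ty=np.array([.972,-.233,0]);Tx=np.array([.233,.972,0])
for a in(-8,8):
  for b in(32.5,20,-20,-32.5): print(a,b,((proj(s,[p-[0,0,19]+a*Tx+b*Ty])-[420,250])*8).round())
"
```

```text
[445.39950066 286.73336996  48.88056129]
-8 32.5 [[148. 353.]]
-8 20 [[185. 332.]]
-8 -20 [[302. 265.]]
-8 -32.5 [[337. 244.]]
8 32.5 [[202. 389.]]
8 20 [[239. 367.]]
8 -20 [[356. 298.]]
8 -32.5 [[392. 277.]]
```

View pics/s2.png

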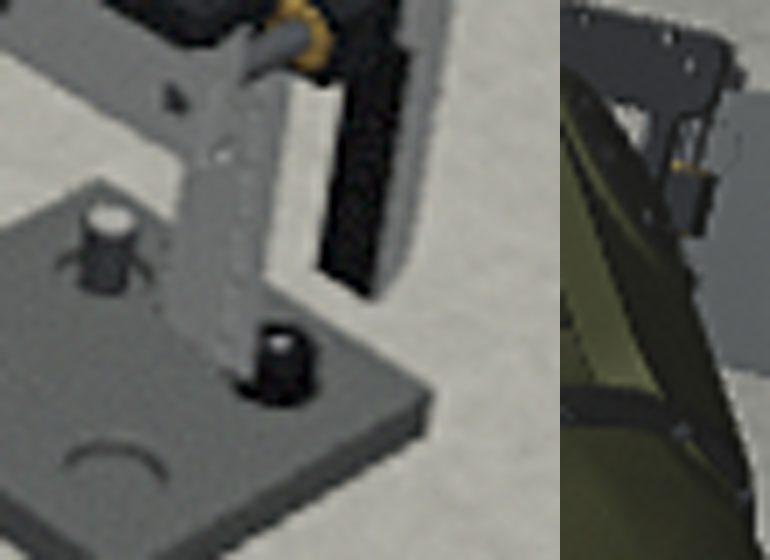

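Request:
arm_command(
  steps=[
    [0.43,-0.9,1.3,0,0],
    [0.43,-0.9,1.3,8,0],
    [0.43,-0.9,1.3,12,0],
    [0.43,-0.9,1.3,12,0],
    [0.3,-0.9,1.3,12,0],
    [0.2,-0.9,1.3,12,0],
    [0.1,-0.9,1.3,12,0],
    [0.1,-0.9,1.3,12,0],
    [0.1,-0.9,1.3,12,0],
    [0.1,-0.9,1.3,12,0],
  ],
  force=10,
)

```text
clock: 5.03
eef_pos: [446.1, 285.4, 36.1]
eef_rot: [3.141, -0.0, 1.335]
wrist_force: [0.2, -0.6, 2.0]
finger_gap: 17.6
finger_force: 10.0
```

```bash
python3 -c "
from h import *
delta(455.8,-16,100,0.341)"
```

```text
d [-290.8   79.8  -63.9] turn 57.0 joints [0.5  0.49 1.74 0.   0.91 0.74] t 5.025
```

Request:
arm_command(
  steps=[
    [0.1,0,0,-20,0],
    [0.1,0,0,-50,0],
    [0.1,-30,8,-63.9,8],
    [0.1,-75,20,-63.9,17],
    [0.1,-120,32,-63.9,26],
    [0.1,-165,45,-63.9,35],
    [0.1,-210,57,-63.9,44],
    [0.1,-250,69,-63.9,52],
    [0.1,-280,77,-63.9,57],
    [0.1,-290.8,79.8,-63.9,57],
    [0.1,-290.8,79.8,-55,57],
    [0.1,-290.8,79.8,-40,57],
    [0.1,-290.8,79.8,-33,57],
    [0.1,-290.8,79.8,-33,57],
    [0.1,-290.8,79.8,-33,57],
  ],
)

```text
clock: 6.9
eef_pos: [455.9, -15.8, 69.1]
eef_rot: [3.142, -0.0, 0.341]
wrist_force: [-1.0, 0.5, 0.5]
finger_gap: 17.3
finger_force: 10.0
```

```bash
python3 -c "
from h import *
s=imaging.camera('scene');c=imaging.camera('top');cv2.imwrite('pics/s3.png',np.hstack([cv2.resize(s['img'][210:280,288:358,::-1],(560,560),interpolation=cv2.INTER_CUBIC),cv2.resize(c['img'][225:305,316:346,::-1],(210,560),interpolation=cv2.INTER_CUBIC)]))
p=monitor.read_state()['eef_pos'];print(p,p[2]-28.1, monitor.read_state()['eef_rot'])
f=lambda P:((proj(s,[P])-[288,210])*8).round()[0]
print('bottom c',f(p-[0,0,28.1]),'socket c',f([455.8,-15,15]),f([452.8,-15.4,15]))
for q in((455.8,-14.7),):
  for d in((19,19),(19,-19),(-19,19),(-19,-19)):
    r=.341;print(d,f([q[0]+d[0]*np.cos(r)-d[1]*np.sin(r),q[1]+d[0]*np.sin(r)+d[1]*np.cos(r),15]))
Tx=np.array([np.cos(.341),np.sin(.341),0]);Ty=np.array([np.sin(.341),-np.cos(.341),0])
for a in(-8,8):
  for b in(8.8,-8.8): print('pad tip',a,b,f(p-[0,0,19]+a*Tx+b*Ty))
"
```

```text
[455.96892806 -15.98296897  69.26270955] 41.16270954947682 [ 3.14131510e+00 -5.86548632e-04  3.40515906e-01]
bottom c [265. 179.] socket c [270. 263.] [275. 258.]
(19, 19) [315. 315.]
(19, -19) [179. 289.]
(-19, 19) [361. 239.]
(-19, -19) [227. 215.]
pad tip -8 8.8 [243. 129.]
pad tip -8 -8.8 [306. 140.]
pad tip 8 8.8 [223. 160.]
pad tip 8 -8.8 [287. 171.]
```

View pics/s3.png

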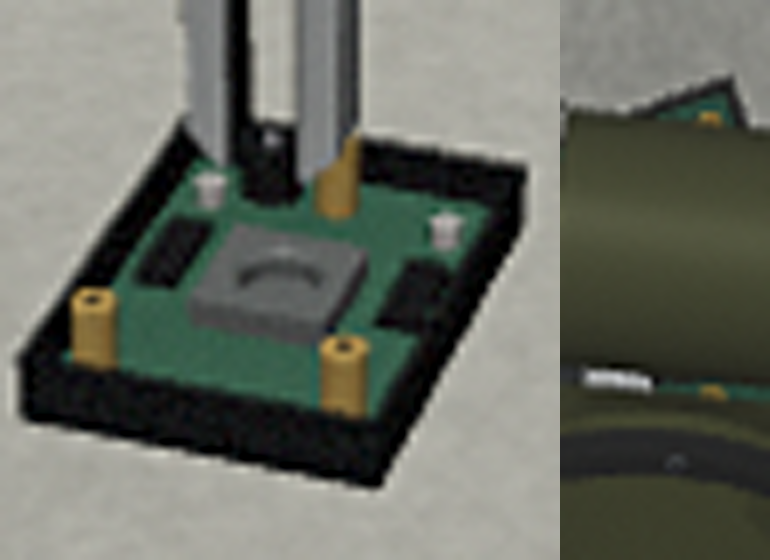

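```bash
python3 - <<'E'
from h import *
s=imaging.camera('scene');I=cv2.resize(s['img'][210:280,288:358],(560,560),interpolation=cv2.INTER_CUBIC).astype(int)
m=I.mean(2)
for r in range(150,212,6): print(r,m[r,236:312:4].astype(int))
print("col")
print(m[170:222:3,272].astype(int))
sat=I.max(2)-I.min(2)
g=((sat<22)&(m>82)&(m<160)).astype(np.uint8); g[:205]=0;g[:,:170]=0;g[:,390:]=0;g[345:]=0
n,l,st,ce=cv2.connectedComponentsWithStats(g); k=1+np.argmax(st[1:,4]); 
cn=max(cv2.findContours((l==k).astype(np.uint8),0,1)[0],key=cv2.contourArea)
h=cv2.convexHull(cn); print(st[k], cv2.approxPolyDP(h,12,True).reshape(-1,2), cv2.moments(h)['m10']/cv2.moments(h)['m00'],cv2.moments(h)['m01']/cv2.moments(h)['m00'])
print(m[250:345:5,250].astype(int))
E
```

```text
150 [  1   2  14  18  21  20  20  25  30  31  30  27  21   6  16  60 107 124
 128]
156 [  2   1   8  12  15  13  13  15  18  21  20  17  13   1  13  58 106 124
 130]
162 [ 15  12  14  11  11  19  23  18  13  13  14  16  14   0   7  56 109 127
 132]
168 [ 41  30  21  14  14  20  25  23  17  14  13  17  18   2  11  60 112 132
 134]
174 [ 57  39  24  18  17  20  22  23  21  20  18  19  18   4  13  56 104 125
 127]
180 [ 55  36  23  17  17  19  20  18  17  20  22  20  15   1   6  38  77 100
 106]
186 [53 34 19 15 16 13 12 13 14 14 15 17 15  5  1  8 30 61 83]
192 [65 45 23 13  7  4  5 11 15 14 11 11  8  0  0  1 21 49 71]
198 [76 63 45 32 21 13 10 15 20 17 13 14 14 11 15 28 46 61 71]
204 [74 74 70 65 56 43 33 30 30 25 25 30 40 48 56 62 67 71 72]
210 [71 71 71 72 72 69 66 64 63 61 61 65 69 71 71 71 70 70 69]
col
[16 18 20 21 18 15 13 14 16 17 16 20 36 55 71 74 72 72]
[ 191  223  177  101 9701] [[191 296]
 [236 223]
 [367 249]
 [317 323]] 278.26117994351483 273.00012773023377
[ 98 103  99  77  54  47  56  77  93 102  98  93  83  75  71  71  75  76
  76]
```

Request:
arm_command(
  steps=[
    [0.1,-0.1,-1.4,5,0],
    [0.1,-0.1,-1.4,12,0],
    [0.1,-0.1,-1.4,18,0],
    [0.1,-0.1,-1.4,21,0],
    [0.1,-0.1,-1.4,24,0],
    [0.1,-0.1,-1.4,26,0],
    [0.1,-0.1,-1.4,28,0],
    [0.1,-0.1,-1.4,29,0],
    [0.1,-0.1,-1.4,29,0],
  ],
)

```text
clock: 8.18
eef_pos: [455.2, -14.8, 40.0]
eef_rot: [-3.142, -0.0, 0.34]
wrist_force: [-0.1, 0.7, -0.4]
finger_gap: 17.5
finger_force: 10.0
```

Request:
arm_command(
  steps=[
    [0.1,0,0,1,0],
    [0.1,0,0,2,0],
    [0.1,0,0,3,0],
    [0.1,0,0,4,0],
    [0.1,0,0,4.7,0],
    [0.1,0,0,4.7,0],
  ],
)

```text
clock: 8.93
eef_pos: [455.2, -14.8, 35.2]
eef_rot: [-3.142, 0.0, 0.34]
wrist_force: [0.2, -0.5, -0.2]
finger_gap: 17.1
finger_force: 10.0
```

Request:
arm_command(
  steps=[
    [0.1,0,0,0.3,0],
    [0.1,0,0,0.5,0],
    [0.1,0,0,0.7,0],
    [0.1,0,0,0.7,0],
  ],
)

```text
clock: 9.43
eef_pos: [455.3, -14.8, 34.9]
eef_rot: [3.141, -0.0, 0.34]
wrist_force: [-3.4, 0.2, 7.9]
finger_gap: 17.7
finger_force: 10.0
```

Request:
arm_command(
  steps=[
    [0.2,0,0,-0.4,0],
    [0.24,0,0,-0.4,0],
    [0.28,0,0,-0.4,0],
    [0.28,0,0,-0.4,0],
    [0.28,0,0,-10,0],
    [0.28,0,0,-30,0],
    [0.28,0,0,-60,0],
    [0.55,0,0,-75,0],
    [0.55,0,0,-75,0],
  ],
)

```text
clock: 10.55
eef_pos: [455.6, -14.8, 110.3]
eef_rot: [3.141, -0.002, 0.34]
wrist_force: [0.4, -0.6, 0.0]
finger_gap: 42.7
finger_force: 0.0
```

```bash
python3 -c "
from h import *
delta(451,-275.7,90,0.413)
s=imaging.camera('scene');cv2.imwrite('pics/s4.png',cv2.resize(s['img'][210:280,288:358,::-1],(560,560),interpolation=cv2.INTER_CUBIC))"
```

```text
d [-91.4 244.4  20.3] turn -4.2 joints [-0.11  0.23  1.9  -0.    1.01  1.12] t 10.55
```

View pics/s4.png

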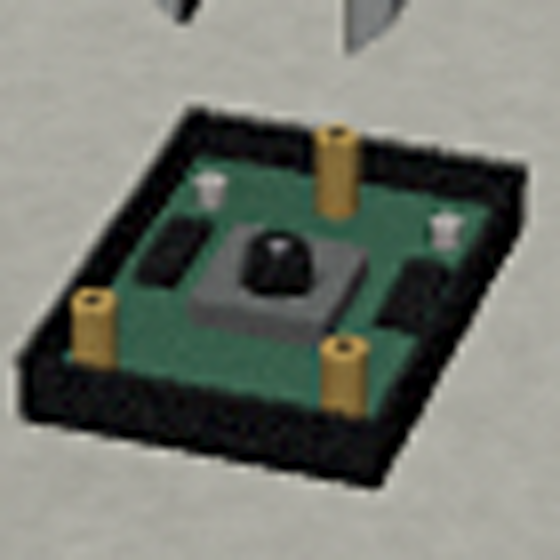

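Request:
arm_command(
  steps=[
    [0.55,-18,48,0,-2],
    [0.55,-37,98,0,-4.2],
    [0.55,-56,148,0,-4.2],
    [0.55,-75,198,0,-4.2],
    [0.55,-88,232,10,-4.2],
    [0.55,-91.4,244.4,30,-4.2],
    [0.55,-91.4,244.4,40,-4.2],
    [0.55,-91.4,244.4,40,-4.2],
    [0.55,-91.4,244.4,40,-4.2],
  ],
)

```text
clock: 11.72
eef_pos: [450.9, -275.1, 70.0]
eef_rot: [3.141, -0.0, 0.414]
wrist_force: [0.1, -0.1, -0.1]
finger_gap: 51.4
finger_force: 0.0
```

```bash
python3 -c "
from h import *
delta(451,-275.7,27,0.413)
s=imaging.camera('scene');c=imaging.camera('top');cv2.imwrite('pics/s5.png',np.hstack([cv2.resize(s['img'][170:240,200:270,::-1],(560,560),interpolation=cv2.INTER_CUBIC),cv2.resize(c['img'][230:310,415:445,::-1],(210,560),interpolation=cv2.INTER_CUBIC)]))"
```

```text
d [-0.2  0.6 43. ] turn 0.1 joints [-0.62  0.44  1.73  0.    0.98  0.54] t 11.725
```

View pics/s5.png

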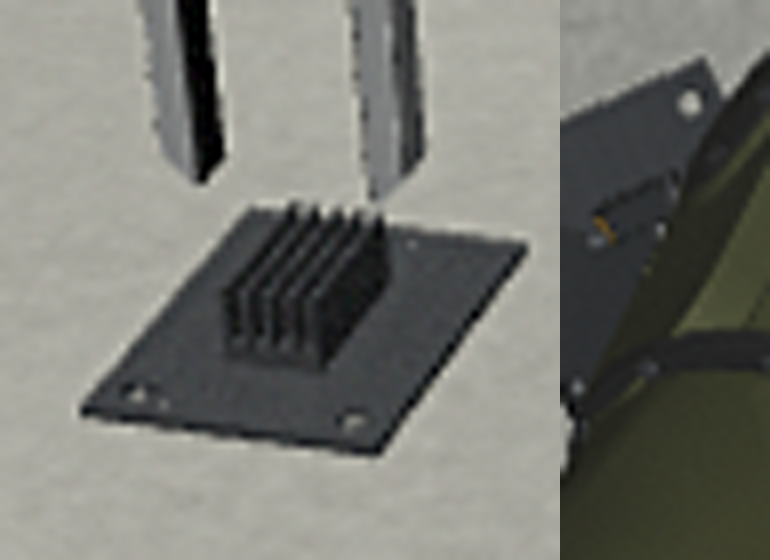

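Request:
arm_command(
  steps=[
    [0.55,-0.2,0.6,20,0],
    [0.55,-0.2,0.6,36,0],
    [0.55,-0.2,0.6,42.5,0],
    [0.55,-0.2,0.6,42.5,0],
    [0.4,-0.2,0.6,42.5,0],
    [0.33,-0.2,0.6,42.5,0],
    [0.25,-0.2,0.6,42.5,0],
    [0.25,-0.2,0.6,42.5,0],
    [0.25,-0.2,0.6,42.5,0],
    [0.25,-0.2,0.6,42.5,0],
  ],
  force=40,
)

```text
clock: 13.08
eef_pos: [450.8, -276.4, 27.4]
eef_rot: [3.141, -0.0, 0.414]
wrist_force: [-0.5, 1.3, 5.6]
finger_gap: 30.0
finger_force: 40.0
```

```bash
python3 -c "
from h import *
s=monitor.read_state();print(s['finger_gap'],s['finger_force'],s['wrist_force'],s['eef_pos'],s['eef_rot'])
delta(455.6,-14.8,110,0.341)"
```

```text
30.049049195369214 40.00086486339569 [-0.47152959  1.33024173  5.64521971] [ 450.80693761 -276.39813868   27.42921028] [ 3.14117134e+00 -2.56488868e-04  4.13563112e-01]
d [ 109.5 -237.6  -82.6] turn 4.2 joints [-0.62  0.51  1.75  0.    0.89  0.54] t 13.075
```

Request:
arm_command(
  steps=[
    [0.25,0,0,-5,0],
    [0.25,0,0,-20,0],
    [0.25,0,0,-40,0],
    [0.25,8,-17,-60,0],
    [0.25,20,-43,-70,1],
    [0.25,35,-76,-70,2],
    [0.25,50,-109,-70,3],
    [0.25,65,-141,-70,4.2],
    [0.25,80,-174,-70,4.2],
    [0.25,93,-202,-70,4.2],
    [0.25,103,-223,-70,4.2],
    [0.25,108,-234,-70,4.2],
    [0.25,109.5,-237.6,-65,4.2],
    [0.25,109.5,-237.6,-58,4.2],
    [0.25,109.5,-237.6,-52,4.2],
    [0.25,109.5,-237.6,-50,4.2],
    [0.25,109.5,-237.6,-50,4.2],
    [0.25,109.5,-237.6,-50,4.2],
  ],
)

```text
clock: 15.32
eef_pos: [455.5, -14.8, 77.2]
eef_rot: [3.141, -0.0, 0.34]
wrist_force: [-0.3, 0.6, -2.2]
finger_gap: 29.6
finger_force: 40.0
```

```bash
python3 -c "
from h import *
s=imaging.camera('scene');c=imaging.camera('top');cv2.imwrite('pics/s6.png',np.hstack([cv2.resize(s['img'][205:275,285:355,::-1],(420,420),interpolation=cv2.INTER_CUBIC),cv2.resize(c['img'][230:300,300:363,::-1],(378,420),interpolation=cv2.INTER_CUBIC)]))
st=monitor.read_state();print(st['eef_pos'],st['eef_rot'],st['wrist_force'],st['moment'],st['finger_gap'])"
```

```text
[455.52888587 -14.73794945  77.18740802] [ 3.14146941e+00 -2.53966168e-04  3.40305043e-01] [ 0.26566428 -0.87706874 -1.84510868] [-0.05102847  0.10068605 -0.01786689] 29.549918442546076
```

View pics/s6.png

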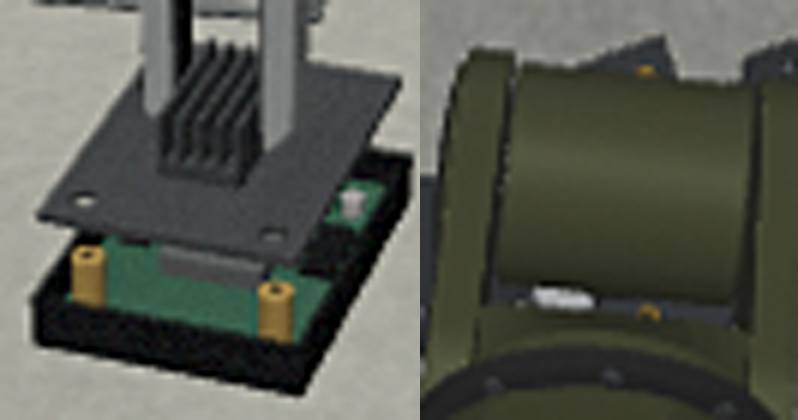

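```bash
python3 - <<'E'
from h import *
s=imaging.camera('scene');c=imaging.camera('top');st=monitor.read_state();zb=st['eef_pos'][2]-27.4
# bosses: thread from s4 picture (eyeballed) and gold-top fit; (hole0 is right one in scene)
th=np.array([(343,346),(93,298),(336,132)])/8-.5+[288,210]
B=back(s,th,30)[:,:2];print("bosses",B.round(1))
h=blobs(s,(287,225,340,252),bright,110,1,25);print(h)
H=back(s,[x[:2] for x in h],zb+2)[:,:2];print("holes",H.round(1))
T=lambda x,y,q:np.array([x,y])+np.array([[48,34],[48,-34],[-48,0]])@np.array([[np.cos(q),np.sin(q)],[-np.sin(q),np.cos(q)]])
print("tcp-holes",T(*st['eef_pos'][:2],st['eef_rot'][2]).round(1)); print("top-base",T(455.8,-14.7,.341).round(1))
i=s['img'];print(i[236:242,292:305].mean(2).astype(int));print(i[241:248,325:338].mean(2).astype(int))
gb=blobs(c,(330,236,350,290),gold,40,1,30);print("top gold",gb, proj(c,[[*p,30] for p in T(455.8,-14.7,.341)]).round(1),proj(c,[[*p,zb+2] for p in T(*st['eef_pos'][:2],.341)]).round(1))
E
```

```text
bosses [[490.7  35.5]
 [512.8 -28.7]
 [410.9 -28.9]]
[(np.float64(330.54), np.float64(226.4), np.float64(15.1)), (np.float64(298.69), np.float64(238.18), np.float64(2.9)), (np.float64(299.2), np.float64(247.41), np.float64(9.8))]
holes [[438.5  -4.6]
 [513.8 -28. ]
 [538.7  -5.4]]
tcp-holes [[489.4  33.3]
 [512.1 -30.8]
 [410.3 -30.8]]
top-base [[489.7  33.4]
 [512.4 -30.7]
 [410.6 -30.8]]
[[165 140  80  65  72  73  65  68  72  71  70  67  71]
 [157  97  65  69  58  36  42  38  42  60  69  71  67]
 [121  69  63  72  58  78 151 163 112  74  70  68  73]
 [ 83  66  69  70  66  70  92  98  74  67  69  70  69]
 [ 52  64  71  74  69  71  71  67  67  67  68  72  69]
 [ 29  36  46  48  55  56  70  69  70  72  75  72  75]]
[[70 71 70 74 67 68 69 69 71 72 67 72 73]
 [67 73 69 67 60 63 61 61 72 70 71 71 59]
 [67 67 69 61 43 38 47 52 65 73 68 64 45]
 [69 70 67 56 86 90 84 57 68 69 71 48 36]
 [71 69 69 68 74 75 75 69 71 73 69 37 29]
 [68 63 70 73 71 71 71 73 72 73 47 24 21]
 [47 49 50 58 61 60 66 70 74 68 47 21 24]]
top gold [(np.float64(337.06), np.float64(241.36), np.float64(3.5)), (np.float64(338.01), np.float64(281.54), np.float64(4.9))] [[312.3 251.8]
 [336.8 242.9]
 [337.3 282.2]] [[312.1 251.4]
 [337.1 242.3]
 [337.6 282.3]]
```

Request:
arm_command(
  steps=[
    [0.25,0.2,0,4,0],
    [0.25,0.2,0,8,0],
    [0.25,0.2,0,9.8,0],
    [0.25,0.2,0,9.8,0],
    [0.25,0.2,0,9.8,0],
    [0.25,0.2,0,9.8,0],
  ],
)

```text
clock: 16.27
eef_pos: [455.7, -14.7, 67.3]
eef_rot: [3.141, -0.0, 0.34]
wrist_force: [-0.2, 0.3, -3.1]
finger_gap: 29.9
finger_force: 40.0
```

```bash
python3 - <<'E'
from h import *
s=imaging.camera('scene');c=imaging.camera('top');st=monitor.read_state();zb=st['eef_pos'][2]-27.4
print(st['eef_pos'],st['eef_rot'],st['wrist_force'],zb)
print("old holes",back(s,[(298.7,237.9),(330,243.8)],53.8)[:,:2].round(1))
x,y=st['eef_pos'][:2]; q=.341
for M in([48,34],[48,-34]):
    p=[x+M[0]*np.cos(q)-M[1]*np.sin(q),y+M[0]*np.sin(q)+M[1]*np.cos(q)]; uv=proj(s,[[*p,zb+4]])[0]; print(np.round(p,1),uv.round(1))
    u,v=uv.astype(int); print(u-5,v-4);print(s['img'][v-4:v+6,u-5:u+8].mean(2).astype(int))
a=cv2.resize(s['img'][210:270,285:355,::-1],(490,420),interpolation=cv2.INTER_CUBIC)
b=cv2.resize(c['img'][232:292,320:360,::-1],(280,420),interpolation=cv2.INTER_CUBIC)
cv2.imwrite('pics/s7.png',np.hstack([a,b]))
E
```

```text
[455.64737979 -14.65990054  67.32684882] [ 3.14152303e+00 -9.69603337e-05  3.40309564e-01] [-0.22763077 -0.15492455 -1.97360047] 39.926848815705576
old holes [[515.3 -26.6]
 [493.5  36.9]]
[489.5  33.4] [329.9 246.4]
324 242
[[71 71 72 70 71 66 68 71 67 72 70 69 68]
 [70 72 69 71 73 69 66 66 67 69 70 67 67]
 [72 71 72 72 63 65 70 69 70 67 70 71 68]
 [72 69 71 70 67 63 72 71 67 68 73 67 72]
 [72 69 70 71 73 66 64 70 69 69 68 67 73]
 [71 71 69 66 57 45 49 49 54 67 70 71 77]
 [70 71 70 70 60 58 38 53 58 67 71 75 57]
 [73 69 71 70 69 69 70 71 76 71 72 66 38]
 [65 69 68 73 73 72 73 70 72 77 73 49 17]
 [48 54 52 58 56 62 69 66 72 72 66 39 54]]
[512.3 -30.6] [298.3 240.6]
293 236
[[161 166 169 159  91  65  61  72  67  73  68  71  69]
 [167 172 160 102  62  68  71  71  73  70  72  68  69]
 [168 173 121  69  64  71  69  72  73  70  72  68  67]
 [172 145  82  65  68  67  72  71  70  70  74  63  71]
 [160  95  65  67  73  67  66  70  75  73  70  70  71]
 [125  72  65  67  57  50  55  52  68  69  70  71  73]
 [ 88  64  70  70  85  48  22  46  53  67  69  70  72]
 [ 66  67  71  71  74  68  72  72  66  69  70  72  69]
 [ 60  70  71  71  71  70  72  70  71  73  74  67  71]
 [ 42  46  54  57  66  72  74  69  73  74  73  74  70]]
```

View pics/s7.png

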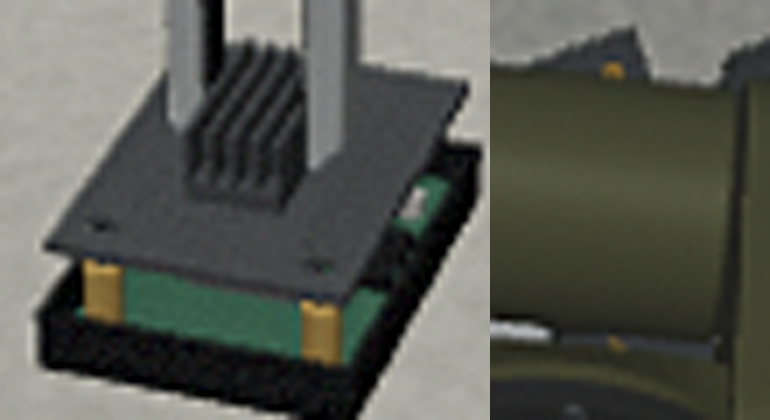

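```bash
cat >> h.py <<'E'
from scipy.ndimage import map_coordinates
from scipy.optimize import least_squares
def edgefit(cam,img,hx,hy,zt,zb_,q0,far=('-x','-y'),skip=(),th=0.5,dbg=True):
    "fit x,y,yaw of a dark box from its silhouette edges against brighter ground"
    g=img.astype(float).mean(2)
    C={'-x':[(-hx,-hy),(-hx,hy)],'+x':[(hx,-hy),(hx,hy)],'-y':[(-hx,-hy),(hx,-hy)],'+y':[(-hx,hy),(hx,hy)]}
    def pts(q,s,n=40):
        a,b=np.array(C[s],float); t=np.linspace(.06,.94,n)[:,None]; m=a+(b-a)*t
        R=np.array([[np.cos(q[2]),-np.sin(q[2])],[np.sin(q[2]),np.cos(q[2])]])
        return proj(cam,np.c_[m@R.T+q[:2],np.full(n,zt if s in far else zb_)])
    ctr=proj(cam,[[q0[0],q0[1],zt]])[0]; obs={}
    for s in C:
        if s in skip: continue
        P=pts(q0,s); d=P[-1]-P[0]; n=np.array([-d[1],d[0]])/np.hypot(*d)
        if n@(P.mean(0)-ctr)<0:n=-n
        k=np.arange(-4,4.01,.1); X=P[:,None]+k[None,:,None]*n
        v=map_coordinates(g,[X[...,1],X[...,0]],order=1)
        o=np.full(len(P),np.nan)
        for i,r in enumerate(v):
            if r[-8:].mean()<120 or r[:8].mean()>100: continue
            j=np.where(r>(r[-8:].mean()+r[:8].mean())/2)[0]
            if len(j): o[i]=k[j[0]]
        if dbg: print(s,"n",(~np.isnan(o)).sum(),"off",np.round(np.nanmedian(o),2))
        ok=~np.isnan(o)
        if ok.sum()>4: ok&=abs(o-np.nanmedian(o))<.6; obs[s]=(P+o[:,None]*n,n,ok)
    res=lambda q:np.concatenate([((pts(q,s)-O)@n)[ok] for s,(O,n,ok) in obs.items()])
    r=least_squares(res,q0,x_scale=[1,1,.01],loss='soft_l1',f_scale=.2); print("fit",r.x.round(3),"rms",np.sqrt((r.fun**2).mean()).round(2)); return r.x
E
python3 - <<'E'
from h import *
s=imaging.camera('scene');c=imaging.camera('top')
s0=cv2.imread('pics/scene0.png')[:,:,::-1];c0=cv2.imread('pics/top0.png')[:,:,::-1]
st=monitor.read_state();p=st['eef_pos'];zb=p[2]-27.4
print("scene base");edgefit(s,s0,65,49,20,0,[455.8,-14.7,.341])
print("scene plate held");edgefit(s,s['img'],62,46,zb+4,zb,[p[0],p[1],.341])
print("scene cover0");edgefit(s,s0,62,46,4,0,[451,-275.7,.413])
print("top base");edgefit(c,c0,65,49,20,0,[455.8,-14.7,.341],far=('-x','+x','+y'))
print("top cover0");edgefit(c,c0,62,46,4,4,[451,-275.7,.413])
E
```

```text
scene base
-x n 40 off -0.75
+x n 40 off 0.5
-y n 37 off -1.2
+y n 40 off 0.9
fit [ 4.56973e+02 -1.17040e+01  3.37000e-01] rms 0.21
scene plate held
-x n 28 off -0.65
+x n 1 off 0.6
-y n 30 off -0.9
+y n 7 off 0.9
fit [ 4.57344e+02 -1.17830e+01  3.40000e-01] rms 0.17
scene cover0
-x n 40 off -0.6
+x n 38 off 0.7
-y n 40 off -0.9
+y n 40 off 1.0
fit [ 4.52671e+02 -2.72000e+02  4.08000e-01] rms 0.12
top base
-x n 40 off 0.1
+x n 40 off 0.1
-y n 40 off 0.6
+y n 40 off 0.15
fit [ 4.5604e+02 -1.5251e+01  3.4100e-01] rms 0.32
top cover0
-x n 40 off 0.0
+x n 40 off 0.1
-y n 38 off 0.1
+y n 38 off 0.3
fit [ 4.51097e+02 -2.75408e+02  4.10000e-01] rms 0.22
```

```bash
python3 -c "
from h import *
print(monitor.read_state()['finger_force'],job.sign_off())"
```

```text
the job is handed in; nothing more can be done
39.9981826543808 None
```

The buzzer is seated in the base's round socket and released. The cover plate is held level about 10 mm above the bosses, with its holes over the threaded holes to about 0.5 mm by the scene camera. I handed the job in at about 16 s of robot time.

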